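# Close a split candle mould with its cam clamp

### The job

Set up the candle mould for pouring: swing the cam lever of the clamp fully open, take the taller of the two loose mould halves out of the wooden rack, stand it upright in the clamp's carriage with its two cavities facing those of the fixed half, then swing the cam lever fully closed so that the two halves are drawn tight together. Leave the short half in the rack, and do not knock or shift the bottle, the candle cup and the vial.

Things in the scene. Friction and masses are not known exactly. Their poses are not given: they have to be found in the camera images.
- clamp: Mould clamp, fixed; grey base 96 (x) x 150 (y) x 10 mm, origin under its centre, z up; stands left or right. Fixed aluminium half: x -28..28, y -30..0, top z=98; its mating face (two half-hexagon cavities) is the plane y=0 and looks to +y, where the steel carriage slides along y, moved by the cam alone. Draw rods and yoke at |x| up to 48 mm stay below z=30, save a yoke plate (|x|<15, y<-68) up to z=52.
- mould_face (a point): Point on the clamp: middle of the fixed half's mating plane at carriage floor height (clamp frame 0, 0, 16 mm). Axes as the clamp's; +y points out of the face to the carriage. The fixed half is 18 mm taller than the seated loose half and leaves no room for a finger on the mating side: while seating, hold the loose half across its 56 mm width (clamp's x).
- pocket (a point): Point on the carriage floor (z=16 mm), midway between the side guides, 15 mm before the back wall; slides with the carriage; axes as the clamp's. Guides: inner faces 60 mm apart, flared tops end at z=37 mm and |x|=40, about 64 mm apart there. Cam open: this point is 24.7 mm from the mating plane and the 30 mm thick half fits anywhere between that plane and the back wall (39.7 mm).
- back_wall (a point): Middle of the inner face of the carriage's back wall, 49 mm above the table; the wall is 72 mm wide, 9 mm thick, its top a slanting lead-in lip up to z=50 mm. It is 39.7 mm from the mating plane with the cam open, 29.7 mm closed, and pushes the loose half against the fixed one.
- cam_lever (a joint): Cam lever angle about the vertical axis at (0, -52) mm of the clamp frame: 0 = fully open, lever points to clamp -x; 1.571 = fully closed, points to clamp -y (counter-clockwise from above closes). Starts at 1.1 to 1.5. Stops at both ends; stays where left (about 3.5 N at the knob, a few N more when drawing tight). Carriage travel to the fixed half: 6.37 mm per rad.
- lever_knob (a point): Point on the axis of the lever's upright black cylindrical grip, 55 mm from the pivot, 82 mm above the table. The grip is 16 mm thick, from z=59 to z=98 mm; the lever arm under it, 13 mm wide, has its top at z=60 mm. Fixed to the lever; can be pinched from above. It may turn between the fingers, so they need not turn with it.
- rack: Wooden rack, fixed, base 60 (x) x 142 (y) x 6 mm, origin under its centre; on the other side from the clamp. Fins 50 deep, 6 thick, at y=-66, 0, +66 mm, up to z=67; a mould half in each bay (centres y=-33, +33). Bays are open to -x and +x save for lips up to z=10.5 mm at |x| 19..24. 2 mm beside each half: it can be held here only across its 30 mm thickness (rack's x).
- tall_half: Taller loose mould half: aluminium, 56 wide (own x) x 30 thick (own y) x 64 mm high, 0.17 to 0.35 kg, origin under its centre. Mating face at own y=-15 mm, looking to own -y, with two upright cavities 16 wide, 8 deep, open at the top, at x=+-14; flat between. Starts upright in either bay, underside at z=6 mm, cavities to the rack's -x. Stands by itself when put down. Finally its +y agrees with the clamp's +y.
- half_face (a point): Point on the tall half: middle of the lower edge of its mating face (own 0, -15 mm, 0); axes as the half's.
- short_half: Shorter loose mould half (for another mould): same width and thickness, 44 mm high, in the other bay; origin under its centre. Stays in the rack.
- amber_bottle: Bystander: amber bottle, 55 mm across, 99 mm high, near the table's front edge between clamp and rack; origin under its centre.
- candle_cup: Bystander: candle cup, 64 mm across, 62 mm high, behind the gap between clamp and rack; origin under its centre. Behind it rises the room's wire tube stand, 0.6 m high: thin uprights at about x 0.583, y -0.053 and x 0.711, y -0.206; keep the arm clear when crossing.
- vial: Bystander: corked vial, 26 mm across, 68 mm high, standing behind the work at the left; origin under its centre. Left of it stand a 0.43 m high plank (about x 0.65, y 0.18) and pots of tall brushes (beyond y 0.13).

How it is judged:
On the way, in this order (a step that is already met when the one before it is completed fails the run):
1. the cam lever has been swung open (value of joint cam_lever below 0.2 rad), for 0.1 s.
2. the tall half stands on the carriage floor, cavities towards the fixed half, with the lever still open (value of joint cam_lever below 0.35 rad and x of half_face in the frame of mould_face between -0.006 and 0.006 m and y of half_face in the frame of mould_face between -0.003 and 0.013 m and z of half_face in the frame of mould_face between -0.003 and 0.004 m and angle between tall_half's own z axis and vertical below 0.15 rad), for 0.2 s.
At the end, for the whole second after the job is handed in: Cam lever within 0.17 rad of closed; tall half at rest on the carriage floor (3 mm), upright and square (0.05 rad), centred within 4 mm, cavities facing the fixed half, mating faces within 1.5 mm; short half within 20 mm of its start (value of joint cam_lever above 1.4 rad and x of half_face in the frame of mould_face between -0.004 and 0.004 m and y of half_face in the frame of mould_face between -0.002 and 0.0015 m and z of half_face in the frame of mould_face between -0.002 and 0.003 m and angle between tall_half's own z axis and vertical below 0.05 rad and angle between the y axis of tall_half and the y axis of clamp, either way round below 0.05 rad and linear speed of tall_half below 0.02 m/s and distance of short_half from where it was at the start of the episode below 0.02 m); the robot touches nothing.
It fails at once if the bottle is shifted or tipped (distance of amber_bottle from where it was at the start of the episode above 0.02 m or angle between amber_bottle's own z axis and vertical above 0.5 rad).
It fails at once if the candle cup is shifted or tipped (distance of candle_cup from where it was at the start of the episode above 0.02 m or angle between candle_cup's own z axis and vertical above 0.5 rad).
It fails at once if the vial is shifted or tipped (distance of vial from where it was at the start of the episode above 0.02 m or angle between vial's own z axis and vertical above 0.5 rad).
It fails at once if the short half is taken out of the rack (distance of short_half from where it was at the start of the episode above 0.02 m).
It also fails if it takes over 72 s, if anything falls off the work surface, if the arm or the gripper's body presses on something with over 40 N, if the wrist force passes 120 N, or if a joint passes its speed limit or range.

### The arm

A 6-joint arm with a two-finger parallel gripper is mounted at the origin on a cart in front of the work surface, level with it; the furniture and walls round the work are solid. World frame = base frame: x ahead of the robot, y to its left, z up, the work surface at z = 0. Lengths are in m, angles in rad, forces in N, time in s.
With the tool pointing down it reaches from about 0.35 to 0.975 m from the base axis. Payload 4.9 kg.
Tool frame: the origin (TCP) lies where the fingers leave the gripper's body, on its centre line; the fingertips stand 73 mm ahead of it and the grasp point (between the pads) lies 54 mm ahead of it; z points along the fingers, y is the direction in which the jaws open and shut (so a half turn about z gives the same grasp; the last joint's range is limited). The gripper opens to 85 mm and grips with 20 to 120 N. Pads are 22 mm wide; open, the fingers measure 114 mm over their backs; the gripper's body (76 mm by 85 mm) begins 54 mm behind the grasp point. The pads swing forward as they close: fully open they stand 13 mm farther back than shut.
Start: joints at [-1.329, 0.053, 1.613, -0, 1.476, -0.119], TCP at [0.221, -0.585, 0.304] pointing down, gripper open.
Joint ranges: [-3.01, 3.01], [-1.01, 2.22], [0.06, 2.58], [-1.02, 4.17], [0.09, 2.62], [-3.14, 3.14]. Speed limits (rad/s): [2.57, 2.57, 3.14, 3.14, 3.14, 3.14].

### API

Orientations are given as a rotation vector (axis times angle).
In Python, from station import monitor, vision, workorder gives the robot as it stands.
- The arm moves only by the tool arm_command, never from a script. Its argument "rows" is text: rows parted by semicolons, each of 6 numbers parted by spaces: the shift along the world's x, y, z in mm, then the turn, a rotation vector about the world's x, y, z in degrees. In form: tx ty tz wx wy wz; .... A call has 1 to 12 rows; each row is the pose to reach, as a shift and turn from the pose measured when the call began; what a row does not reach only later rows make up. A row lasts 1/8 s, in which the tool goes at most 62.5 mm and 10.7 degrees, less where a joint would pass 70% of its speed; a pose out of reach is approached as far as the arm can. A call with a gripper value outside its range is refused whole. "jaw" is the opening, from 0 (shut) to 1 (fully open), set as the call begins (left out, the last holds). The fingers move at their own pace and stop on an object; "squeeze" is the grip in N (left out, the last holds). Time passes only in rows, so rows that repeat a pose let the fingers close. It gives the time, the measured TCP pose, the force and the opening at its end, in the units of the state.
- monitor.get_obs(): the state, without advancing time (a new reading comes with each control period).
- vision.get_image(name): name is "scene" or "top" or "wrist"; returns a dict with "frame" (420x560x3 uint8, red, green, blue), "vfov" (degrees; the focal length in pixels is half the picture's height over the tangent of half this angle, whatever the lens; pixels are square), "cx", "cy" (the principal point, pixels), "R" (3x3) and "t" (3): a world point X has camera coordinates R X + t; the wrist camera has in their place "T_tool_cam" (4x4, takes a point from camera to tool coordinates, whose origin is the TCP and whose axes are the flange's). Camera axes: x right, y down, z forward; pixel columns grow to the right and rows downward; lengths in m; the calibration is good to about 2 mm. A picture is of the moment at which its call begins: read the wrist's pose just before it. There is no depth.
- workorder.finish_job(): hands the job in, once; it reports no verdict.
The state is a dict: "t": time; "q": joint angles; "dq": joint speeds; "effort": joint torques, N m; "tool_pos": TCP position; "tool_rot": TCP orientation; "contact_force": force on the tool from outside, world axes, zero at the start; "wrist_torque": the same for the moment, N m; "opening": finger opening in m.
Only numpy, scipy, OpenCV 4.12 (cv2) and the standard library are available. Lean on these libraries where they do the work, as an engineer would, in place of code of your own. Each camera call takes 0.05 s, during which the arm holds its last target. There are 200 camera calls.

## Working session

There is one attempt and no reset: what is moved stays moved. The work goes in short steps, Python scripts to look and compute and a tool call to move; the robot and the scene stay as the last step left them, time stands still between calls to the robot, and variables do not carry over. Pictures are saved under pics/ and viewed, about 8 in all and at most 12, crops included, and the job is handed in when it is done.

Besides the shell and the picture viewer there is one more tool, called by a JSON object that holds its "fn" and its "kwargs". arm_command: Moves the arm, as the interface text tells. Its arguments: {"type":"object","properties":{"rows":{"type":"string"},"jaw":{"type":"number"},"squeeze":{"type":"number"}},"required":["rows"]}

```bash
mkdir -p pics; ls
python3 - <<'E'
from station import monitor, vision
import cv2, pickle
o=monitor.get_obs(); print({k:o[k] for k in('t','tool_pos','tool_rot','opening','contact_force')})
for n in('scene','top'):
    d=vision.get_image(n); pickle.dump(d,open(n+'.pkl','wb')); cv2.imwrite(f'pics/{n}.png',cv2.resize(d['frame'][:,:,::-1],(784,588)))
    print(n,d['vfov'],d['cx'],d['cy'],d['R'],d['t'])
E
```

```text
pics
{'t': 0.0, 'tool_pos': array([ 0.22055761, -0.58428632,  0.30267434]), 'tool_rot': array([-3.08858725e+00, -5.63368672e-01,  1.57945386e-04]), 'opening': 0.08526038294053342, 'contact_force': array([ 0.32483341, -0.94542088,  0.50664843])}
scene 46.585033923758125 287.43544058701946 218.20613423148117 [[-0.83024034 -0.55732839  0.00927603]
 [-0.41809919  0.6116553  -0.6716181 ]
 [ 0.3686381  -0.56148274 -0.74083945]] [0.33117535 0.33566055 0.64709309]
top 54.39759172808807 273.6490245450596 206.72119665591381 [[ 0.00333979 -0.99999343 -0.00140795]
 [-0.98847937 -0.00308827 -0.15132414]
 [ 0.1513188   0.00189712 -0.98848319]] [-0.14214693  0.50719315  0.89222048]
```

View pics/top.png

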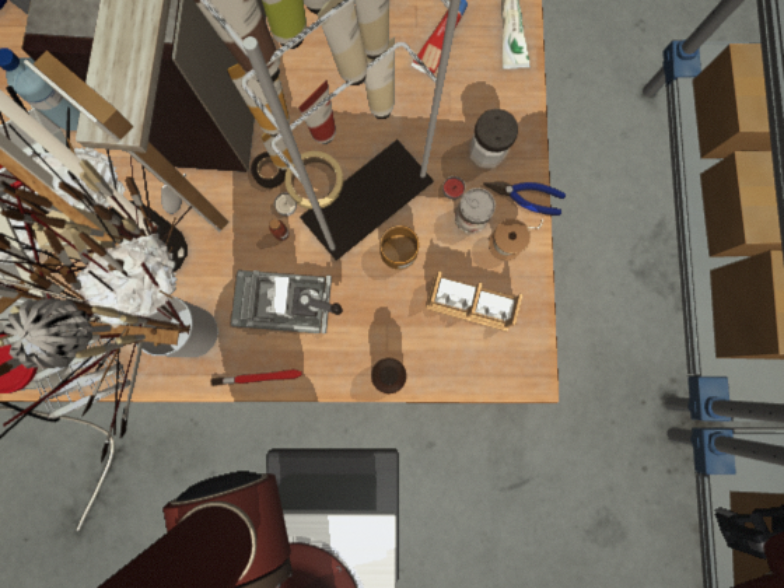

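View pics/scene.png

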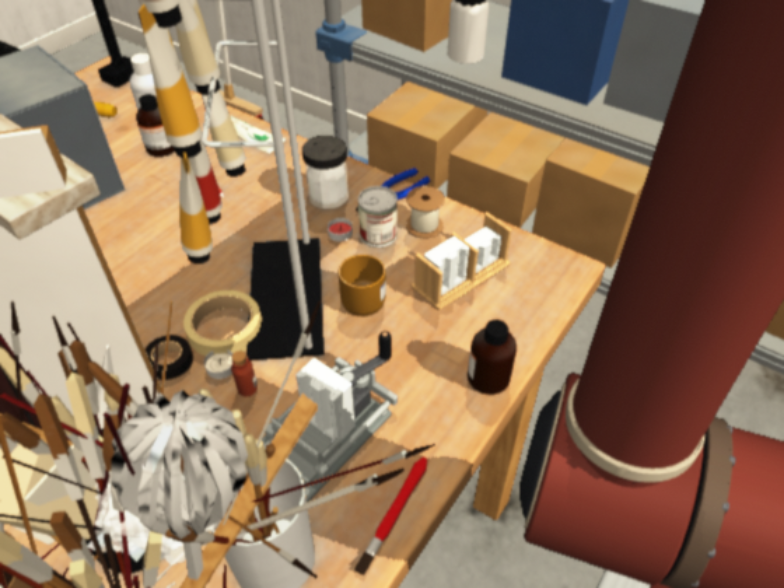

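```bash
cat > h.py <<'E'
import numpy as np, pickle, cv2
from scipy.spatial.transform import Rotation as Ro
def cam(d,pose=None):
    if 'R' in d: return np.array(d['R']),np.array(d['t']).ravel()
    T=np.eye(4);T[:3,:3]=Ro.from_rotvec(pose[1]).as_matrix();T[:3,3]=pose[0]
    M=np.linalg.inv(T@np.array(d['T_tool_cam']));return M[:3,:3],M[:3,3]
def foc(d): return 210/np.tan(np.radians(d['vfov'])/2)
def ray(d,u,v,z,pose=None):
    R,t=cam(d,pose);f=foc(d);c=-R.T@t
    w=R.T@np.array([(u-d['cx'])/f,(v-d['cy'])/f,1]);return c+w*(z-c[2])/w[2]
def proj(d,X,pose=None):
    R,t=cam(d,pose);p=np.atleast_2d(X)@R.T+t;return p[:,:2]/p[:,2:]*foc(d)+[d['cx'],d['cy']]
E
python3 - <<'E'
from h import *
d=pickle.load(open('top.pkl','rb'))
for n,u,v,z in [('knob',337,309,.098),('cFL',232,330,.01),('cFR',328,332,.01),('cBL',236,270,.01),('cBR',331,277,.01),('fixtop',283,297,.098),('rackL fin top',438,286,.067),('mid fin',479,298,.067),('right',520,308,.067),('halfL',457,292,.07),('halfR',497,303,.05),('bottle',388,375,.099),('cup',400,240,.062),('vial',279,229,.068),('tube bend', 330,250,.0)]:
    print(n,ray(d,u/1.4,v/1.4,z).round(3))
f=d['frame'][185:240,160:380,::-1]; cv2.imwrite('pics/crop.png',cv2.resize(f,None,fx=3.6,fy=3.6,interpolation=cv2.INTER_CUBIC))
E
```

```text
knob [ 0.468 -0.071  0.098]
cFL [0.443 0.11  0.01 ]
cFR [ 0.44  -0.049  0.01 ]
cBL [0.544 0.108 0.01 ]
cBR [ 0.533 -0.053  0.01 ]
fixtop [0.486 0.011 0.098]
rackL fin top [ 0.509 -0.227  0.067]
mid fin [ 0.49  -0.291  0.067]
right [ 0.474 -0.355  0.067]
halfL [ 0.499 -0.257  0.07 ]
halfR [ 0.484 -0.323  0.05 ]
bottle [ 0.37  -0.148  0.099]
cup [ 0.584 -0.167  0.062]
vial [0.6   0.026 0.068]
tube bend [ 0.582 -0.049  0.   ]
```

View pics/crop.png

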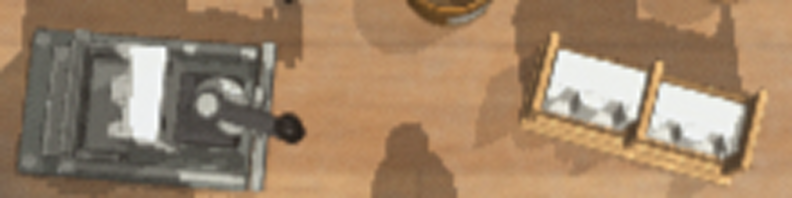

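{"fn": "arm_command", "kwargs": {"rows": "230 300 20 0 0 54;230 300 20 0 0 54;230 300 20 0 0 54;230 300 20 0 0 54;230 300 20 0 0 54;230 300 20 0 0 54;230 300 20 0 0 54;230 300 20 0 0 54"}}

```text
t: 1.1
tool_pos: [0.4504, -0.2842, 0.3223]
tool_rot: [-2.495, -1.905, 0.003]
contact_force: [-0.5, -0.7, 0.6]
opening: 0.0855
```

```bash
cat > look.py <<'E'
import sys
from h import *
from station import monitor, vision
n=sys.argv[1]; o=monitor.get_obs(); d=vision.get_image('wrist'); d['pose']=(o['tool_pos'],o['tool_rot'])
pickle.dump(d,open(n+'.pkl','wb')); cv2.imwrite(f'pics/{n}.png',cv2.resize(d['frame'][:,:,::-1],(784,588)))
print(o['t'],o['tool_pos'],o['tool_rot'],o['q'],d['vfov'],d['cx'],d['cy'],np.round(d['T_tool_cam'],3))
E
python3 look.py w1
```

```text
1.1 [ 0.45043808 -0.28419094  0.32234426] [-2.49534781 -1.90509365  0.00254437] [-7.02177662e-01 -1.79039336e-01  1.80360627e+00 -1.12421808e-03
  1.51946623e+00 -4.35439965e-01] 70.86700699234726 279.0423106437829 211.5669502669391 [[ 0.    -0.959 -0.283  0.071]
 [ 1.     0.    -0.     0.   ]
 [ 0.    -0.283  0.959 -0.07 ]
 [ 0.     0.     0.     1.   ]]
```

View pics/w1.png

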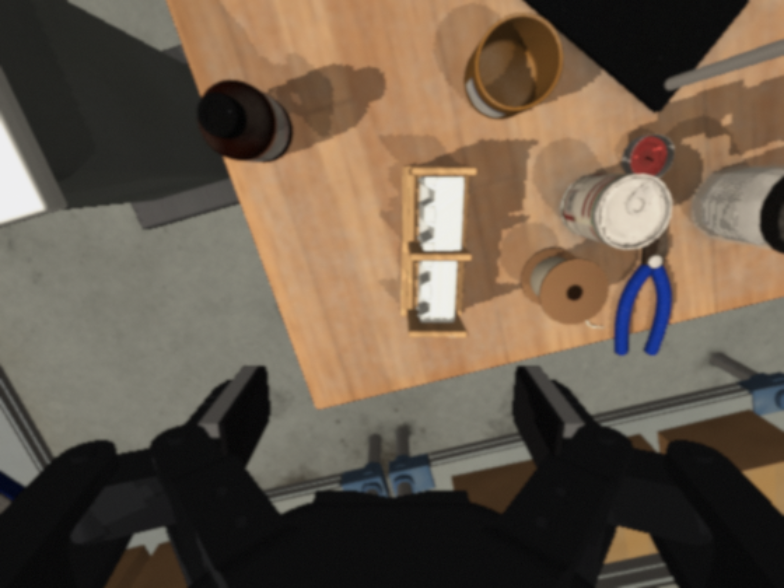

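Run:
```python
from h import *
d=pickle.load(open('w1.pkl','rb'));P=d['pose']
r=lambda u,v,z:ray(d,u/1.4,v/1.4,z,P)
t=np.array([r(421,176,.07),r(465,176,.07),r(462,251,.07),r(418,250,.07)]);s=np.array([r(421,260,.05),r(459,260,.05),r(456,322,.05),r(418,320,.05)])
for a in(t,s):
    print(a.round(4)[:,:2],a.mean(0).round(4)); 
    for i,j in((0,1),(1,2),(3,2),(0,3)): e=a[j]-a[i];print(np.linalg.norm(e).round(4),np.degrees(np.arctan2(e[1],e[0])).round(1))
for n,u,v,z in(('bottle',224,118,.099),('cup',516,62,.062)):print(n,r(u,v,z))
R=Ro.from_rotvec(P[1]).as_matrix();print('tool y ang',np.degrees(np.arctan2(R[1,1],R[0,1])),R[:,2])
```

```text
[[ 0.4904 -0.2224]
 [ 0.5222 -0.2311]
 [ 0.5077 -0.286 ]
 [ 0.4744 -0.2761]] [ 0.4987 -0.2539  0.07  ]
0.033 -15.3
0.0568 -104.7
0.0347 -16.6
0.056 -106.5
[[ 0.4751 -0.2888]
 [ 0.506  -0.2972]
 [ 0.4913 -0.3508]
 [ 0.4595 -0.3402]] [ 0.483  -0.3193  0.05  ]
0.032 -15.2
0.0555 -105.3
0.0336 -18.4
0.0537 -106.9
bottle [ 0.37233067 -0.15205927  0.099     ]
cup [ 0.5753856  -0.16459007  0.062     ]
tool y ang -15.279560022097947 [-2.58830596e-03  7.19118979e-04 -9.99996392e-01]
```

{"fn": "arm_command", "kwargs": {"rows": "15 214 -30 0 0 12;15 214 -30 0 0 12;15 214 -30 0 0 12;15 214 -30 0 0 12;15 214 -30 0 0 12;15 214 -30 0 0 12"}}

```text
t: 1.9
tool_pos: [0.465, -0.0724, 0.2924]
tool_rot: [-2.287, -2.152, 0.004]
contact_force: [0.2, -0.6, -0.2]
opening: 0.0857
```

```bash
python3 look.py w2
```

```text
1.9 [ 0.46498084 -0.07243199  0.29241939] [-2.28683059 -2.15175427  0.00364307] [-3.12303266e-01 -3.22886744e-01  1.97187208e+00 -1.27174148e-03
  1.49511449e+00 -2.51359710e-01] 70.86700699234726 279.0423106437829 211.5669502669391 [[ 0.    -0.959 -0.283  0.071]
 [ 1.     0.    -0.     0.   ]
 [ 0.    -0.283  0.959 -0.07 ]
 [ 0.     0.     0.     1.   ]]
```

View pics/w2.png

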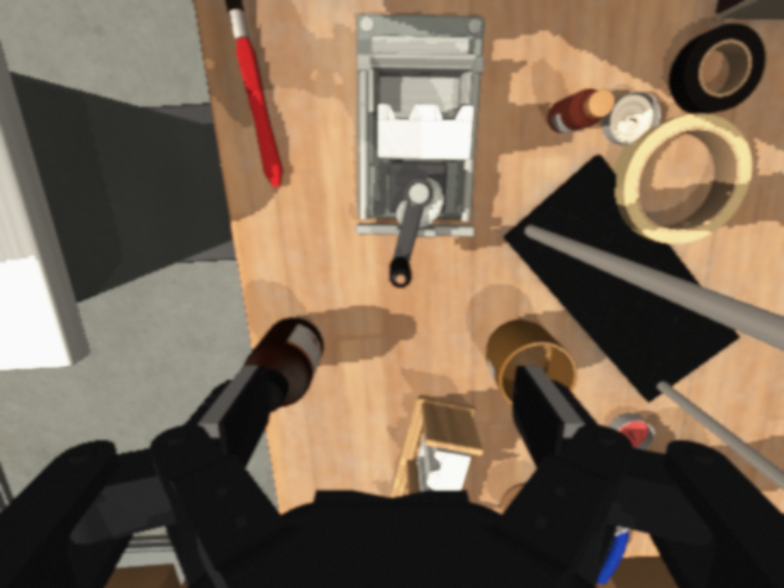

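Run:
```python
from h import *
from scipy.optimize import least_squares
d=pickle.load(open('w2.pkl','rb'));P=d['pose']
L=np.array([[-28,-30,98],[28,-30,98],[28,0,98],[-28,0,98],[-48,75,10],[48,75,10]])/1e3
U=np.array([[377,158],[470,161],[474,108],[381,106],[357,16],[484,17]])/1.4
def W(p,X): c,s=np.cos(p[2]),np.sin(p[2]); X=np.atleast_2d(X);return np.c_[p[0]+c*X[:,0]-s*X[:,1],p[1]+s*X[:,0]+c*X[:,1],X[:,2]]
f=least_squares(lambda p:(proj(d,W(p,L),P)-U).ravel(),[.49,.03,-.06]);p=f.x
print('clamp',p[:2].round(4),np.degrees(p[2]).round(2),(f.fun.reshape(-1,2)*1.4).round(1))
np.save('clamp.npy',p)
k=ray(d,401/1.4,279/1.4,.098,P);pv=W(p,[0,-.052,0])[0];v=(k-pv)[:2]
print('knob',k,'pivot',pv,'r',np.linalg.norm(v),'ang',np.arctan2(v[1],v[0])-p[2]+np.pi)
for th in (1.571,1.3,1.2,1.1,.8,.5,.2,0,-.1):
    print(th,(W(p,[-.055*np.cos(th),-.052-.055*np.sin(th),0])[0]*1e3).round(1)[:2])
for q in ([0,.0247,.016],[-.055,-.052,0],[0,-.107,0]): print(q,W(p,q).round(4))
```

```text
clamp [0.4921 0.0353] -4.4 [[ 1.4  1.9]
 [ 0.3  0.4]
 [-0.1 -0.2]
 [-2.2  0.2]
 [-0.8 -1.8]
 [ 1.7 -0.6]]
knob [ 0.47160931 -0.06792835  0.098     ] pivot [ 0.48809325 -0.01653991  0.        ] r 0.05396751195887084 ang 1.3372142286571589
1.571 [483.9 -71.4]
1.3 [469.4 -68.3]
1.2 [464.3 -66.1]
1.1 [459.5 -63.5]
0.8 [446.9 -52.9]
0.5 [437.9 -39.1]
0.2 [433.5 -23.3]
0 [433.3 -12.3]
-0.1 [434.   -6.9]
[0, 0.0247, 0.016] [[0.494  0.0599 0.016 ]]
[-0.055, -0.052, 0] [[ 0.4333 -0.0123  0.    ]]
[0, -0.107, 0] [[ 0.4839 -0.0714  0.    ]]
```

{"fn": "arm_command", "kwargs": {"rows": "6 4 -60 0 0 0;6 4 -110 0 0 0;6 4 -152 0 0 0;6 4 -152 0 0 0;6 4 -152 0 0 0"}}

```text
t: 2.58
tool_pos: [0.4722, -0.0697, 0.1424]
tool_rot: [2.289, 2.15, -0.001]
contact_force: [-0.1, 0.1, 0.1]
opening: 0.0854
```

{"fn": "arm_command", "kwargs": {"rows": "0 0 0 0 0 0;0 0 0 0 0 0;0 0 0 0 0 0;0 0 0 0 0 0;0 0 0 0 0 0;0 0 0 0 0 0;0 0 0 0 0 0", "jaw": 0, "squeeze": 40}}

```text
t: 3.45
tool_pos: [0.4721, -0.0698, 0.1428]
tool_rot: [2.289, 2.151, -0.002]
contact_force: [-4.4, -1.0, 5.3]
opening: 0.0143
```

{"fn": "arm_command", "kwargs": {"rows": "-8 4 0 0 0 0;-13 6 0 0 0 0;-19 11 0 0 0 0;-25 17 0 0 0 0;-30 23 0 0 0 0;-34 31 0 0 0 0;-37 38 0 0 0 0;-38.5 46 0 0 0 0;-39 52 0 0 0 0;-39 57 0 0 0 0;-39 60 0 0 0 0;-39 60 0 0 0 0"}}

```text
t: 4.95
tool_pos: [0.4329, -0.0107, 0.143]
tool_rot: [2.288, 2.149, -0.007]
contact_force: [-3.0, -6.9, 4.0]
opening: 0.0143
```

{"fn": "arm_command", "kwargs": {"rows": "0 0 0 0 0 0;0 0 0 0 0 0;0 0 0 0 0 0;0 0 30 0 0 0;0 0 80 0 0 0;20 -20 140 0 0 0;40 -50 140 0 0 0;40 -50 140 0 0 0", "jaw": 0.4}}

```text
t: 5.95
tool_pos: [0.474, -0.062, 0.2841]
tool_rot: [2.289, 2.146, -0.005]
contact_force: [-0.9, 0.5, -0.2]
opening: 0.0339
```

```bash
python3 look.py w3|head -1
```

```text
5.95 [ 0.47399171 -0.06199952  0.28413808] [ 2.28916907  2.14574758 -0.00489246] [-0.28384989 -0.29932955  1.96727099 -0.00473812  1.47180469 -0.21873018] 70.86700699234726 279.0423106437829 211.5669502669391 [[ 0.    -0.959 -0.283  0.071]
```

View pics/w3.png

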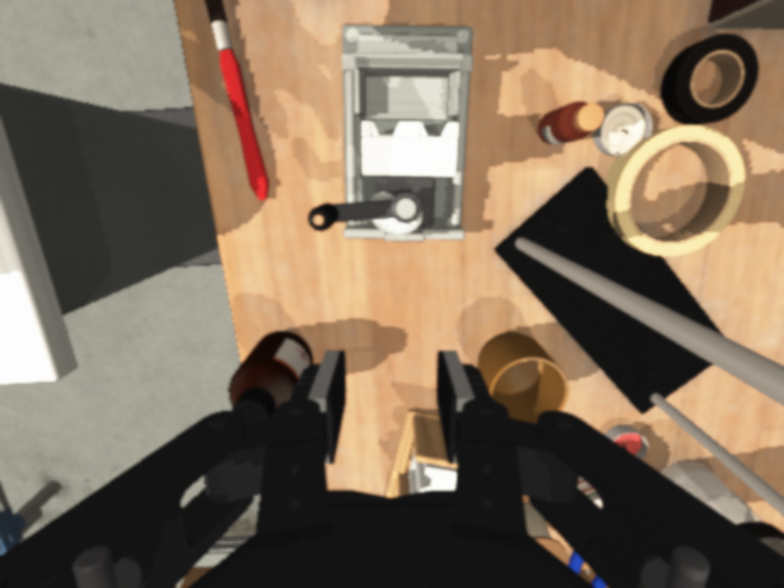

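{"fn": "arm_command", "kwargs": {"rows": "24.5 -192 -30 0 0 -12.2;24.5 -192 -30 0 0 -12.2;24.5 -192 -30 0 0 -12.2;24.5 -192 -30 0 0 -12.2;24.5 -192 -30 0 0 -12.2;24.5 -192 -80 0 0 -12.2;24.5 -192 -130 0 0 -12.2;24.5 -192 -160 0 0 -12.2;24.5 -192 -180 0 0 -12.2;24.5 -192 -180 0 0 -12.2;24.5 -192 -180 0 0 -12.2", "jaw": 1}}

```text
t: 7.38
tool_pos: [0.4985, -0.2532, 0.1046]
tool_rot: [2.503, 1.892, -0.005]
contact_force: [0.3, -0.3, -0.8]
opening: 0.0854
```

Run:
```python
from h import *
from scipy.optimize import least_squares
ds=[pickle.load(open(f'w{i}.pkl','rb')) for i in(2,3)]
L=np.array([[-28,-30,98],[28,-30,98],[28,0,98],[-28,0,98],[-48,75,10],[48,75,10]])/1e3
Us=[np.array([[377,158],[470,161],[474,108],[381,106],[357,16],[484,17]])/1.4,np.array([[361,174],[457,177],[460,124],[364,122],[343,27],[472,28]])/1.4]
def W(p,X): c,s=np.cos(p[2]),np.sin(p[2]); X=np.atleast_2d(X);return np.c_[p[0]+c*X[:,0]-s*X[:,1],p[1]+s*X[:,0]+c*X[:,1],X[:,2]]
def go(idx):
    f=least_squares(lambda p:np.concatenate([(proj(ds[i],W(p,L),ds[i]['pose'])-Us[i]).ravel() for i in idx]),[.49,.03,-.06]);p=f.x
    print(p[:2].round(4),np.degrees(p[2]).round(2),(f.fun.reshape(-1,2)*1.4).round(1).tolist());return p
go([1]);p=go([0,1]);np.save('clamp.npy',p)
k=ray(ds[1],320/1.4,215/1.4,.098,ds[1]['pose']);pv=W(p,[0,-.052,0])[0];v=(k-pv)[:2];print('knob',k,'ang',np.arctan2(v[1],v[0])-p[2]-np.pi)
print('pocket',W(p,[0,.0217,.016]),W(p,[0,.0247,.016]))
```

```text
[0.4922 0.0357] -4.46 [[1.6, 2.7], [-0.4, 1.0], [-0.3, -0.3], [-1.7, 0.3], [-1.0, -2.5], [2.1, -1.5]]
[0.4922 0.0355] -4.43 [[1.5, 1.5], [0.4, 0.1], [0.0, -0.5], [-2.1, -0.2], [-0.6, -2.2], [1.9, -0.9], [1.6, 3.0], [-0.5, 1.3], [-0.5, 0.1], [-1.8, 0.7], [-1.1, -2.2], [1.9, -1.2]]
knob [ 0.43408068 -0.01280134  0.098     ] ang 0.011948791742431464
pocket [[0.49383815 0.05713736 0.016     ]] [[0.49406998 0.06012839 0.016     ]]
```

Lever reads about 0.01 rad, so it is fully open. Now I grip the tall half.

{"fn": "arm_command", "kwargs": {"rows": "0 0 0 0 0 0;0 0 0 0 0 0;0 0 0 0 0 0;0 0 0 0 0 0;0 0 0 0 0 0;0 0 0 0 0 0", "jaw": 0, "squeeze": 60}}

```text
t: 8.12
tool_pos: [0.4989, -0.2535, 0.1053]
tool_rot: [2.502, 1.892, -0.005]
contact_force: [-0.8, -0.2, 5.4]
opening: 0.0294
```

{"fn": "arm_command", "kwargs": {"rows": "0 0 10 0 0 0;0 0 40 0 0 0;0 0 80 0 0 0;0 0 90 0 0 0;0 0 90 0 0 0"}}

```text
t: 8.75
tool_pos: [0.4987, -0.2534, 0.195]
tool_rot: [2.502, 1.892, -0.005]
contact_force: [0.0, -0.5, -4.8]
opening: 0.0292
```

{"fn": "arm_command", "kwargs": {"rows": "-10 30 0 0 0 10;-20 80 0 0 0 20;-28.7 128 0 0 0 30;-28.7 128 0 0 0 40;-28.7 128 0 0 0 50;-28.7 128 0 0 0 60;-28.7 128 0 0 0 70;-28.7 128 0 0 0 80;-28.7 128 0 0 0 90;-28.7 128 0 0 0 100;-28.7 128 0 0 0 101.4;-28.7 128 0 0 0 101.4"}}

```text
t: 10.25
tool_pos: [0.4694, -0.1251, 0.1935]
tool_rot: [0.125, 3.136, 0.004]
contact_force: [-0.1, -0.7, -2.1]
opening: 0.0291
```

{"fn": "arm_command", "kwargs": {"rows": "0 0 -50 0 0 0;0 0 -80 0 0 0;0 0 -89 0 0 0;0 0 -93 0 0 0;0 0 -95 0 0 0;0 0 -95 0 0 0"}}

```text
t: 11.0
tool_pos: [0.4701, -0.1254, 0.0997]
tool_rot: [0.125, 3.134, 0.003]
contact_force: [-0.3, 1.5, -3.4]
opening: 0.0292
```

{"fn": "arm_command", "kwargs": {"rows": "0 0 -1 0 0 0;0 0 -1 0 0 0;0 0 -1 0 0 0;0 0 -1 0 0 0;0 0 -1 0 0 0;0 0 30 0 0 0;0 0 90 0 0 0;0 0 90 0 0 0", "jaw": 1}}

```text
t: 12.0
tool_pos: [0.4731, -0.1267, 0.1957]
tool_rot: [0.124, 3.123, -0.004]
contact_force: [0.3, -0.1, -0.5]
opening: 0.0856
```

{"fn": "arm_command", "kwargs": {"rows": "0 0 90 0 0 -10;0 0 90 0 0 -20;0 0 90 0 0 -30;0 0 90 0 0 -40;0 0 90 0 0 -50;0 0 90 0 0 -60;0 0 90 0 0 -70;0 0 90 0 0 -80;0 0 90 0 0 -90;0 0 90 0 0 -90"}}

```text
t: 13.25
tool_pos: [0.4729, -0.1266, 0.2847]
tool_rot: [2.3, 2.128, -0.021]
contact_force: [-0.0, -0.5, -0.3]
opening: 0.0857
```

```bash
python3 look.py w4|head -1
```

```text
13.25 [ 0.47288903 -0.12658505  0.2846958 ] [ 2.29977823  2.12830693 -0.02094568] [-0.4070938  -0.26808544  1.94137379 -0.0155671   1.46637403 -0.32807763] 70.86700699234726 279.0423106437829 211.5669502669391 [[ 0.    -0.959 -0.283  0.071]
```

View pics/w4.png

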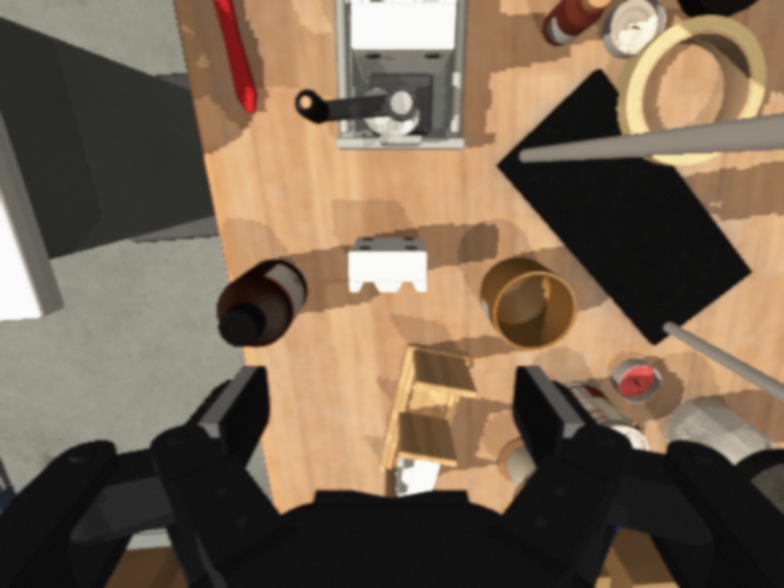

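```bash
cat > rot.py <<'E'
from h import *
def turn(rv,ang):
    a=np.radians(ang);y=np.array([np.cos(a),np.sin(a),0]);z=np.array([0,0,-1.]);x=np.cross(y,z)
    return np.degrees((Ro.from_matrix(np.c_[x,y,z])*Ro.from_rotvec(rv).inv()).as_rotvec()).round(2)
E
python3 - <<'E'
from rot import *
d=pickle.load(open('w4.pkl','rb'));P=d['pose']
a=np.array([ray(d,u/1.4,v/1.4,.064,P) for u,v in((349,249),(426,249),(427,292),(349,291))]);print(a.round(4)[:,:2],a.mean(0).round(4))
for i,j in((0,1),(1,2),(3,2),(0,3)): e=a[j]-a[i];print(np.linalg.norm(e).round(4),np.degrees(np.arctan2(e[1],e[0])).round(1))
R=Ro.from_rotvec(P[1]).as_matrix();print('tool y',np.degrees(np.arctan2(R[1,1],R[0,1])),R[:,2]);print(turn(P[1],-4.5))
E
```

```text
[[ 0.4441 -0.1073]
 [ 0.4986 -0.1114]
 [ 0.4976 -0.1433]
 [ 0.4407 -0.1382]] [ 0.4702 -0.1251  0.064 ]
0.0547 -4.4
0.0319 -91.7
0.0572 -5.1
0.0311 -96.2
tool y -4.436568516017795 [-0.004346   -0.0149856  -0.99987826]
[ 0.86 -0.25 -0.06]
```

{"fn": "arm_command", "kwargs": {"rows": "-2.7 1.4 -60 0.86 -0.25 0;-2.7 1.4 -110 0.86 -0.25 0;-2.7 1.4 -150 0.86 -0.25 0;-2.7 1.4 -175 0.86 -0.25 0;-2.7 1.4 -185 0.86 -0.25 0;-2.7 1.4 -185 0.86 -0.25 0"}}

```text
t: 14.05
tool_pos: [0.4701, -0.1252, 0.0996]
tool_rot: [-2.303, -2.136, 0.0]
contact_force: [-0.1, 0.8, 0.1]
opening: 0.0855
```

{"fn": "arm_command", "kwargs": {"rows": "0 0 0 0 0 0;0 0 0 0 0 0;0 0 0 0 0 0;0 0 0 0 0 0;0 0 0 0 0 0", "jaw": 0, "squeeze": 60}}

```text
t: 14.68
tool_pos: [0.4712, -0.1256, 0.1013]
tool_rot: [2.302, 2.135, 0.001]
contact_force: [-0.4, -0.1, 6.6]
opening: 0.055
```

{"fn": "arm_command", "kwargs": {"rows": "0 0 10 0 0 0;0 0 50 0 0 0;0 0 110 0 0 0;0 0 130 0 0 0;0 0 130 0 0 0"}}

```text
t: 15.3
tool_pos: [0.4718, -0.1259, 0.2333]
tool_rot: [2.299, 2.133, 0.004]
contact_force: [0.1, 0.1, -3.0]
opening: 0.0553
```

Run:
```python
from rot import *
from station import monitor
o=monitor.get_obs();print(o['tool_pos'],turn(o['tool_rot'],-4.43))
```

```text
[ 0.47183805 -0.12588588  0.23331105] [ 0.15  0.33 -0.12]
```

{"fn": "arm_command", "kwargs": {"rows": "22 40 0 0.15 0.33 -0.12;22 80 0 0.15 0.33 -0.12;22 120 0 0.15 0.33 -0.12;22 160 0 0.15 0.33 -0.12;22 181.5 0 0.15 0.33 -0.12;22 181.5 -10 0.15 0.33 -0.12;22 181.5 -10 0.15 0.33 -0.12"}}

```text
t: 16.18
tool_pos: [0.4923, 0.0552, 0.2202]
tool_rot: [-2.303, -2.131, 0.006]
contact_force: [0.6, -0.3, -3.2]
opening: 0.0554
```

```bash
python3 look.py w5|head -1
python3 - <<'E'
from rot import *
d=pickle.load(open('w5.pkl','rb'));P=d['pose'];print(turn(P[1],-4.43))
E
```

```text
16.175 [0.49231024 0.05522919 0.22023783] [-2.30304607 -2.13141746  0.00649881] [-3.84658777e-02 -1.94142291e-01  1.98975431e+00 -3.92126240e-04
[ 0.01 -0.31  0.  ]
```

View pics/w5.png

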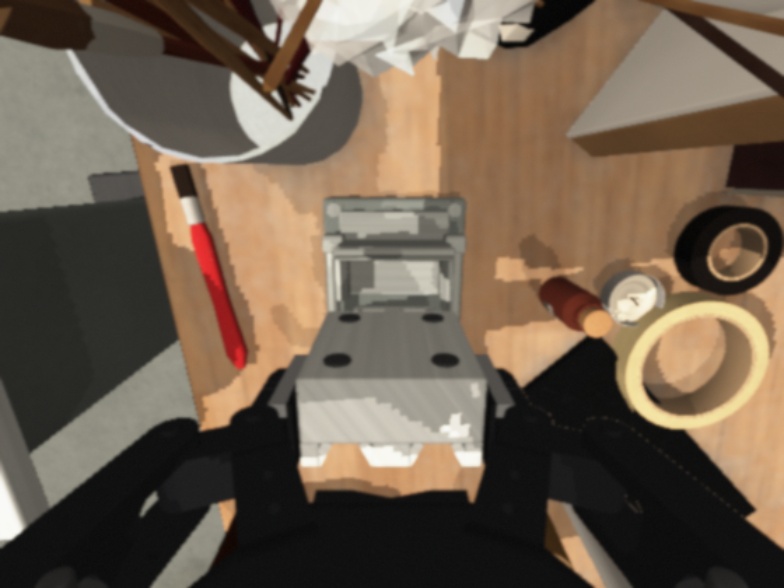

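Run:
```python
from rot import *
p=np.load('clamp.npy');d=pickle.load(open('w5.pkl','rb'));P=d['pose'];c,s=np.cos(p[2]),np.sin(p[2])
loc=lambda X:np.array([c*(X[0]-p[0])+s*(X[1]-p[1]),-s*(X[0]-p[0])+c*(X[1]-p[1])])*1e3
for n,u,v,z in(('topL',299,378,.1829),('topR',486,379,.1829),('botL',322,311,.1189),('botR',461,311,.1189),('baseL',324,200,.01),('baseR',466,199,.01),('wallouter L',339,257,.05),('wall R',451,256,.05)):
    print(n,loc(ray(d,u/1.4,v/1.4,z,P)).round(1))
print('tcp',loc(P[0]))
```

```text
topL [-28.   34.5]
topR [26.1 34.3]
botL [-32.   33.5]
botR [28.9 33.6]
baseL [-46.7  74.5]
baseR [47.4 75.2]
wallouter L [-32.8  44. ]
wall R [33.4 44.7]
tcp [-1.37588674 19.67946913]
```

{"fn": "arm_command", "kwargs": {"rows": "1.5 0.5 -15 0 -0.31 0;1.5 0.5 -40 0 -0.31 0;1.5 0.5 -60 0 -0.31 0;1.5 0.5 -75 0 -0.31 0;1.5 0.5 -83 0 -0.31 0;1.5 0.5 -88 0 -0.31 0;1.5 0.5 -93 0 -0.31 0;1.5 0.5 -97 0 -0.31 0;1.5 0.5 -100 0 -0.31 0;1.5 0.5 -100 0 -0.31 0"}}

```text
t: 17.48
tool_pos: [0.4942, 0.0555, 0.121]
tool_rot: [2.306, 2.132, 0.001]
contact_force: [0.4, 0.2, -3.1]
opening: 0.0553
```

{"fn": "arm_command", "kwargs": {"rows": "0 0 -2 0 0 0;0 0 -3 0 0 0;0 0 -4 0 0 0;0 0 -4 0 0 0;0 0 -4 0 0 0"}}

```text
t: 18.1
tool_pos: [0.4943, 0.0555, 0.1173]
tool_rot: [2.306, 2.133, 0.001]
contact_force: [-0.4, -0.6, 0.9]
opening: 0.0549
```

{"fn": "arm_command", "kwargs": {"rows": "0 0 0 0 0 0;0 0 0 0 0 0;0 0 0 0 0 0;0 0 20 0 0 0;0 0 60 0 0 0;0 0 110 0 0 0;0 -30 150 0 0 0;-20 -80 165 0 0 0;-20 -110 165 0 0 0;-20 -110 165 0 0 0", "jaw": 1}}

```text
t: 19.35
tool_pos: [0.4743, -0.0559, 0.2828]
tool_rot: [2.308, 2.128, 0.002]
contact_force: [0.1, -0.2, 0.2]
opening: 0.0855
```

```bash
python3 look.py w6|head -1;python3 - <<'E'
from rot import *
d=pickle.load(open('w6.pkl','rb'));P=d['pose'];print(turn(P[1],-4.43))
E
```

```text
19.35 [ 0.47428796 -0.05593168  0.28276195] [2.30832392 2.12813825 0.00235066] [-2.73495423e-01 -3.00366656e-01  1.97038896e+00  2.50965946e-04
[0.02 0.14 0.22]
```

View pics/w6.png

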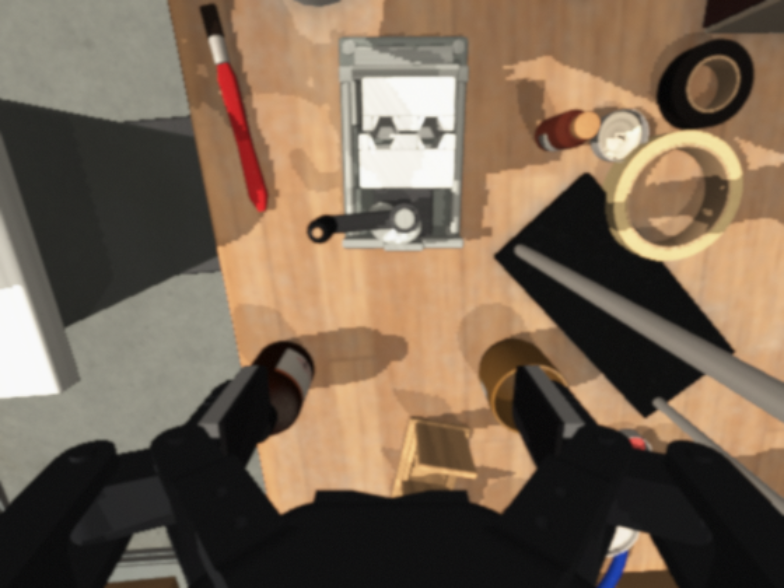

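{"fn": "arm_command", "kwargs": {"rows": "-20 20 -10 0 0 0;-41 44.4 -20 0 0 0;-41 44.4 -50 0 0 0;-41 44.4 -90 0 0 0;-41 44.4 -120 0 0 0;-41 44.4 -140 0 0 0;-41 44.4 -140 0 0 0;-41 44.4 -140 0 0 0", "jaw": 0.5}}

```text
t: 20.4
tool_pos: [0.4338, -0.0101, 0.1431]
tool_rot: [2.306, 2.131, 0.003]
contact_force: [-0.2, 0.2, 0.0]
opening: 0.0425
```

{"fn": "arm_command", "kwargs": {"rows": "0 0 0 0 0 0;0 0 0 0 0 0;0 0 0 0 0 0;0 0 0 0 0 0;0 0 0 0 0 0", "jaw": 0, "squeeze": 60}}

```text
t: 21.02
tool_pos: [0.433, -0.0099, 0.1445]
tool_rot: [-2.306, -2.131, 0.0]
contact_force: [-8.7, 1.3, 10.7]
opening: 0.0138
```

{"fn": "arm_command", "kwargs": {"rows": "0 -6 0 0 0 0;0 -11 0 0 0 0;2 -19 0 0 0 0;4.6 -27 0 0 0 0;8.6 -34 0 0 0 0;13.6 -40.5 0 0 0 0;19.5 -46.3 0 0 0 0;26 -51 0 0 0 0;33.5 -55 0 0 0 0;41.5 -57.5 0 0 0 0;50 -59 0 0 0 0;52 -59 0 0 0 0"}}

```text
t: 22.52
tool_pos: [0.4827, -0.0715, 0.1445]
tool_rot: [-2.303, -2.133, 0.019]
contact_force: [-14.8, -12.6, 6.0]
opening: 0.0138
```

{"fn": "arm_command", "kwargs": {"rows": "3 1 0 0 0 0;4 1 0 0 0 0;4 1 0 0 0 0"}}

```text
t: 22.9
tool_pos: [0.4838, -0.0715, 0.1444]
tool_rot: [-2.297, -2.132, 0.034]
contact_force: [-15.6, -4.1, 8.8]
opening: 0.0139
```

{"fn": "arm_command", "kwargs": {"rows": "0 0 0 0 0 0;0 0 0 0 0 0;0 0 0 0 0 0;0 0 30 0 0 0;0 0 80 0 0 0;-10 10 140 0 0 0;-10 15 140 0 0 0;-10 15 140 0 0 0", "jaw": 0.5}}

```text
t: 23.9
tool_pos: [0.4739, -0.0562, 0.2845]
tool_rot: [-2.297, -2.133, 0.034]
contact_force: [-0.2, -0.9, -0.3]
opening: 0.043
```

```bash
python3 look.py w7|head -1
```

```text
23.9 [ 0.47388597 -0.05618255  0.28447983] [-2.29679494 -2.13282685  0.03373318] [-0.2677314  -0.29036454  1.95967723 -0.01463114  1.48961905 -0.19241977] 70.86700699234726 279.0423106437829 211.5669502669391 [[ 0.    -0.959 -0.283  0.071]
```

View pics/w7.png

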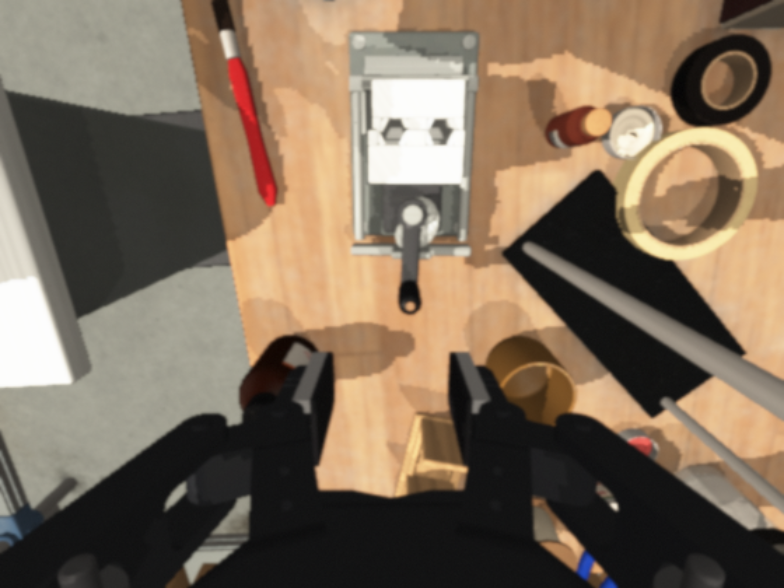

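Run:
```python
from rot import *
p=np.load('clamp.npy');d=pickle.load(open('w7.pkl','rb'));P=d['pose'];c,s=np.cos(p[2]),np.sin(p[2])
loc=lambda X:np.array([c*(X[0]-p[0])+s*(X[1]-p[1]),-s*(X[0]-p[0])+c*(X[1]-p[1])])*1e3
g=lambda u,v,z:loc(ray(d,u/1.4,v/1.4,z,P))
k=g(409,303,.098);print('lever',np.arctan2(-(k[1]+52),-k[0]),k)
print('half back',g(372,80,.08),g(466,82,.08));print('fixed',g(368,182,.098),g(463,184,.098))
```

```text
lever 1.5170342843361118 [  -2.79417578 -103.92293824]
half back [-26.72429982  30.33744991] [29.42796697 29.23809413]
fixed [-28.56009695 -28.02977809] [ 28.17931044 -28.95873189]
```

```bash
python3 -c "
from station import workorder;print(workorder.finish_job())"
```

```text
the job is handed in; nothing more can be done
None
```

The mould is set up for pouring, and I handed the job in at about 24 s of the 72 s allowed. No verdict was reported.

I swung the lever open, which measured about 0.01 rad. I then took the tall half out of the rack and set it down between clamp and rack to regrasp it across its width. From there I seated it in the carriage with its cavities facing the fixed half, then swung the lever closed and backed the arm off.

The last wrist picture was taken after the arm had let go:
- **Lever:** about 1.52 rad, against the 1.4 needed. At the closing stop the tool position matched fully closed.
- **Tall half:** back face about 29.8 mm from the mating plane, so the mating faces are together to within about 1 mm of measuring error. It sits about 1.3 mm off centre and is square to about 1°.
- **Bottle, cup and vial:** they look unmoved, judged by eye.
- **Short half:** it was still in its bay in the picture taken after the tall half came out, and I did not touch it after that. The fingers hide it in the last picture, so I did not recheck it at the end.

No check failed. The fitted clamp outline differed from its picked corners by up to 3 pixels, roughly 1–2 mm, which the fits allowed for.

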